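# Rock the angle gauge on the ridged stud to its red mark and hold it

### The job

A bevel has to be taken off at the angle marked on the pendulum gauge: pick the angle gauge up by its black grip, carry it upright and set it level on the steel ridge of the timber stud, the middle of its foot across the ridge and its dial square to the end of the ridge. Then, without lifting it off, rock it over the ridge toward the side of the red tab until the swinging black pointer settles within the tab, and keep holding it there: the program finishes with the gauge still gripped, its foot resting on the ridge and nothing else carrying it. Do not tip the gauge over, and leave the padlock, key bunch, blue packet and red pliers where they are.

Things in the scene. Friction and masses are not known exactly. Their poses are not given: they have to be found in the camera images.
- gauge: Loose angle gauge, 0.32 kg, 145 mm tall: foot bar 36 (x) by 90 (y) by 10 mm high, flat underside; on it a dark upright disc, 90 across, 20 thick (axis along x, centre at z = 56); on top a black grip block 26 (x) by 24 (y), z = 101 to 145. Origin: centre of the foot's underside. White dial on the -x face, toward the robot; +y is left as the robot sees it. Starts upright on the bench.
- gauge_grip (a point): On the gauge: middle of the black grip block, 125 mm above the foot's underside; grip it here across its 26 mm (along the gauge's x), from above.
- gauge_foot (a point): On the gauge: middle of the foot's underside (the gauge's origin).
- gauge_pointer (a joint): Angle (rad) of the black pendulum pointer; it hangs from the dial's centre and swings for up to a second before it settles. 0 = gauge level. It equals the gauge's lean and grows as the gauge leans to its own -y (to the right as the robot sees the dial, a positive turn about the gauge's x axis).
- gauge_mark (a joint): Angle (rad) of the red tab on the dial, same zero and direction as the pointer (0.17 to 0.30, to the right of zero seen from the robot). It is set beforehand and stays put. The dial's short ticks are 5 degrees apart, long ones 10.
- pointer_tip (a point): On the pointer, 35 mm from the dial's centre; the pointer is 36 mm long and 1.6 mm wide. Its z axis runs along the pointer.
- mark_tab (a point): Middle of the red tab, 35 mm from the dial's centre; the tab is 3.8 mm wide (about 6 degrees). Its z axis runs along the tab's radius.
- stud: Light timber stud offcut fixed to the bench, 50 (x) by 70 (y) mm; origin: centre of its underside. A steel half-round ridge, radius 10 mm, 50 long, runs along its x axis at y = 0, crest 50 mm above the bench. Uneven shoulders: 38 mm high at +y, 30 mm at -y; a foot centred on the ridge clears them up to 0.4 rad of lean toward -y.
- ridge_top (a point): Middle of the crest line of the steel ridge, 50 mm above the bench; axes as the stud's (x along the ridge, z up).
- padlock_brass: Loose brass padlock, 68x45x21 mm, a bystander near the front edge; origin at the centre of its underside.
- key_bunch: Loose bunch of keys, 73x127x10 mm, a bystander near the front edge; origin at the centre of its underside.
- packet_blue: Loose blue packet, 52x75x24 mm, a bystander behind the work; origin at the centre of its underside.
- pliers_red: Loose red-handled pliers, 56x153x13 mm, a bystander behind the work; origin at the centre of their underside.

How it is judged:
On the way:
1. the held gauge stands level on the ridge, middle of the foot across it (contact force between gauge and stud above 0.3 N and contact force between the fingers and gauge above 1 N and angle between the x axis of gauge and the x axis of stud, either way round below 0.22 rad and y of gauge_foot in the frame of ridge_top between -0.016 and 0.016 m and x of gauge_foot in the frame of ridge_top between -0.02 and 0.02 m and z of gauge_foot in the frame of ridge_top between -0.012 and 0.006 m and angle between gauge's own z axis and vertical below 0.1 rad), for 0.2 s.
At the end, for the whole second after the job is handed in: Gauge gripped (over 1 N), foot on the ridge (over 0.3 N), its middle within 22 mm of the ridge line and 20 mm of its mid-length, gauge x within 0.22 rad of the ridge; pointer at rest within 0.055 rad of the tab's middle; before that it stood there level (0.1 rad, 16 mm) (contact force between gauge and stud above 0.3 N and contact force between the fingers and gauge above 1 N and angle between the x axis of gauge and the x axis of stud, either way round below 0.22 rad and y of gauge_foot in the frame of ridge_top between -0.022 and 0.022 m and x of gauge_foot in the frame of ridge_top between -0.02 and 0.02 m and z of gauge_foot in the frame of ridge_top between -0.012 and 0.006 m and angle between the z axis of pointer_tip and the z axis of mark_tab, either way round below 0.055 rad and velocity of joint gauge_pointer between -0.2 and 0.2 rad/s and angle between gauge_foot's own z axis and vertical below 0.42 rad and linear speed of gauge below 0.02 m/s); the arm keeps its last pose, push and grip.
It fails at once if the gauge leans more than 0.16 rad while lifted off the ridge (angle between gauge's own z axis and vertical above 0.16 rad and z of gauge_foot in the frame of ridge_top above 0.012 m).
It fails at once if the gauge is tipped over (more than 0.52 rad) (angle between gauge's own z axis and vertical above 0.52 rad).
It fails at once if a bystander is moved by more than 25 mm (distance of any of padlock_brass, key_bunch, packet_blue, pliers_red from where it was at the start of the episode above 0.025 m).
It also fails if it takes over 45 s, if anything falls off the work surface, if the arm or the gripper's body presses on something with over 40 N, if the wrist force passes 120 N, or if a joint passes its speed limit or range.

### The arm

A 6-joint arm with a two-finger parallel gripper is mounted at the origin on a cart in front of the work surface, level with it; the furniture and walls round the work are solid. World frame = base frame: x ahead of the robot, y to its left, z up, the work surface at z = 0. Lengths are in m, angles in rad, forces in N, time in s.
With the tool pointing down it reaches from about 0.225 to 0.875 m from the base axis. Payload 3.4 kg.
Tool frame: the origin (TCP) lies midway between the tips of the shut fingers; the grasp point (between the pads) lies 19 mm behind it; z points along the fingers, y is the line along which they close (so a half turn about z gives the same grasp; the last joint's range is limited). The gripper opens to 85 mm and grips with 20 to 120 N. Pads are 22 mm wide; open, the fingers measure 114 mm over their backs; the gripper's body (76 mm by 85 mm) begins 54 mm behind the grasp point. The pads swing forward as they close: fully open they stand 13 mm farther back than shut.
Start: joints at [1.13, 0.276, 1.505, -0, 1.361, -0.121], TCP at [0.181, 0.546, 0.231] pointing down, gripper open.
Joint ranges: [-2.89, 2.89], [-0.75, 2.08], [0.22, 2.7], [-1.18, 4.32], [0.11, 2.71], [-2.7, 2.7]. Speed limits (rad/s): [2.57, 2.57, 3.14, 3.14, 3.14, 3.14].

### API

Orientations are given as a unit quaternion [w, x, y, z].
In Python, from rig import * gives the robot as it stands.
- The arm moves only by the tool apply_moves, never from a script. Its argument "steps" is one flat list of numbers, 4 for each row, row after row: the shift along the world's x, y, z in cm, then the turn about the world's z in degrees. A call has 1 to 8 rows; each row is the pose to reach, as a shift and turn from the pose commanded when the call began; what a row does not reach only later rows make up. A row lasts 1/12 s, in which the tool goes at most 41.7 mm and 7.16 degrees, less where a joint would pass 70% of its speed; a pose out of reach is approached as far as the arm can. A call with a gripper value outside its range is refused whole. "jaw" is the closure in counts, from 0 (fully open) to 255 (shut), set as the call begins (left out, the last holds). The fingers move at their own pace and stop on an object; "newtons" is the grip in N (left out, the last holds). Time passes only in rows, so rows that repeat a pose let the fingers close. It gives the time, the measured TCP pose, the force, the opening and the grip force at its end, in the units of the state.
- get_state(): the state, without advancing time (a new reading comes with each control period).
- get_image(name): name is "scene" or "top"; returns the picture (384x512x3 uint8, red, green, blue); there is no depth.
- calibration(name): a dict with "fx", "fy", "cx", "cy" (pixels), "xyz" and "rotation" of the camera in the world. Camera axes: x right, y up, looking along -z (the intrinsics and any distortion apply to the point x, -y, -z); pixel columns grow to the right and rows downward; lengths in m; the calibration is good to about 2 mm. A picture is of the moment at which its call begins. calibration takes no time and is no camera call.
- sign_off(): hands the job in; it is judged then, once.
The state is a dict: "clock": time; "qpos": joint angles; "qd": joint speeds; "effort": joint torques, N m; "position": TCP position; "ee_rot": TCP orientation; "contact_force": force on the tool from outside, world axes, zero at the start; "moment": the same for the moment, N m; "width": finger opening in m; "gripper_force": force on a finger pad.
Only numpy, scipy, OpenCV 4.12 (cv2) and the standard library are available. Lean on these libraries where they do the work, as an engineer would, in place of code of your own. Each camera call takes 0.05 s, during which the arm holds its last target. There are 200 camera calls.

## Working session

There is one attempt and no reset: what is moved stays moved. The work goes in short steps, Python scripts to look and compute and a tool call to move; the robot and the scene stay as the last step left them, time stands still between calls to the robot, and variables do not carry over. Pictures are saved under pics/ and viewed, at most 10 in all, crops included, and the job is handed in when it is done.

Besides the shell and the picture viewer there is one more tool, called after ">>>" as name(argument=value, ...), one argument or row to a line, values as JSON. apply_moves: Moves the arm, as the interface text tells. Its arguments: {"type":"object","properties":{"steps":{"type":"array","items":{"type":"number"}},"jaw":{"type":"number"},"newtons":{"type":"number"}},"required":["steps"]}

```bash
mkdir -p pics; python3 - <<'E'
from rig import *
import cv2
for n in("scene","top"):
    cv2.imwrite(f"pics/{n}0.png",cv2.resize(get_image(n)[:,:,::-1],(800,600),interpolation=cv2.INTER_CUBIC)); print(n,calibration(n))
s=get_state();print(s)
E
```

```text
scene {'fx': 358.4191318706338, 'fy': 358.4191318706338, 'cx': 258.08337655893325, 'cy': 189.840597311332, 'xyz': array([-0.12292915, -0.28936631,  0.53650996]), 'rotation': array([ 0.73308027,  0.42893969, -0.25538828, -0.46193168])}
top {'fx': 399.9109170286747, 'fy': 399.9109170286747, 'cx': 256.00933761195483, 'cy': 188.88900372824193, 'xyz': array([0.47004673, 0.06494417, 1.08058053]), 'rotation': array([ 0.71432642,  0.03010461, -0.03002165, -0.69852   ])}
{'clock': 0.1, 'qpos': array([ 1.13001568e+00,  2.76531517e-01,  1.50600736e+00,  1.00023534e-05,
        1.36068724e+00, -1.21015026e-01]), 'qd': array([-1.25438316e-03, -1.75248796e-03, -2.77186570e-03, -9.56228305e-05,
       -1.09478200e-03, -2.00628430e-04]), 'effort': array([ 5.10444806e-04, -4.17703092e+01, -2.46405065e+01, -3.32495283e-04,
        5.79180516e-03, -1.36894494e-05]), 'position': array([0.18055762, 0.54542523, 0.23052601]), 'ee_rot': array([-2.31112005e-04,  1.59203493e-01,  9.87245451e-01, -7.83366731e-04]), 'contact_force': array([ 0.48799727, -0.75435136,  0.06964511]), 'moment': array([-0.02010447, -0.0017923 , -0.00442938]), 'gripper_force': 0.0, 'width': 0.0857438226238608}
```

View pics/scene0.png

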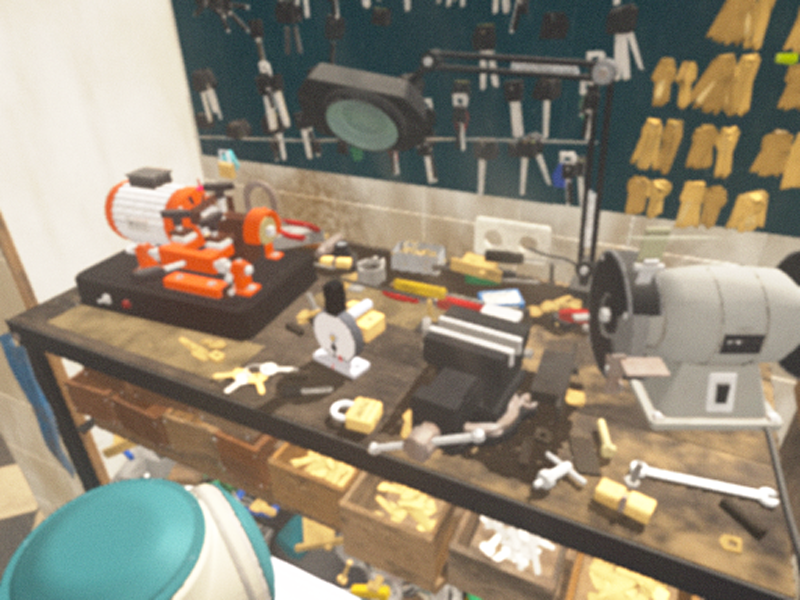

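View pics/top0.png

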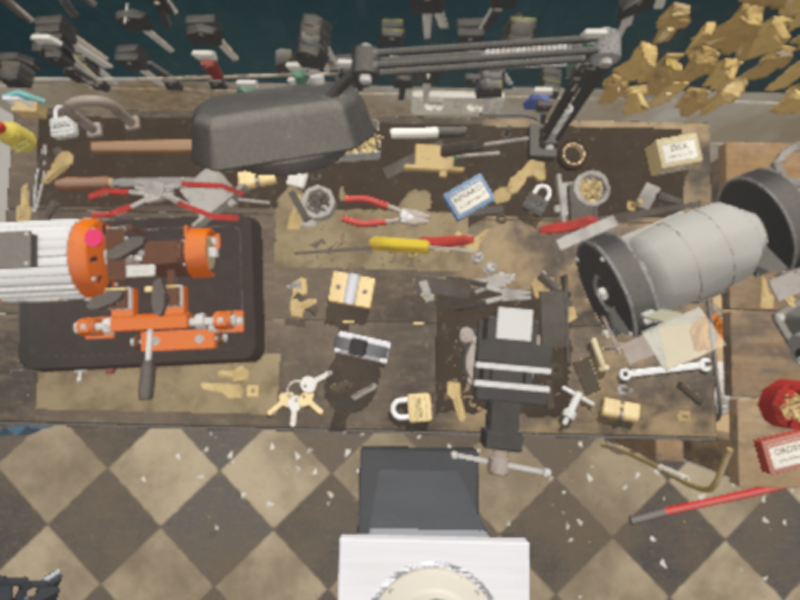

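The scene shows the gauge at about (340,335), with the dial facing the camera, and the stud behind it. In the top view (800 px wide) the gauge is at about (360,348) and the stud with its steel ridge at about (352,290). I'll enlarge both views.

```bash
cat > h.py <<'E'
from rig import *
import cv2, numpy as np
from scipy.spatial.transform import Rotation as R
def cam(n):
    c=calibration(n); q=c["rotation"]; return c,R.from_quat([q[1],q[2],q[3],q[0]]).as_matrix()
def pix2(n,u,v,z):
    c,M=cam(n); d=M@np.array([(u-c["cx"])/c["fx"],-(v-c["cy"])/c["fy"],-1]); return c["xyz"]+d*(z-c["xyz"][2])/d[2]
def proj(n,p):
    c,M=cam(n); a=M.T@(np.array(p)-c["xyz"]); return np.array([c["cx"]-c["fx"]*a[0]/a[2],c["cy"]+c["fy"]*a[1]/a[2]])
def crop(im,x,y,w,h,k): return cv2.resize(im[y:y+h,x:x+w,::-1],(w*k,h*k),interpolation=cv2.INTER_CUBIC)
E
python3 - <<'E'
from h import *
a=crop(get_image("top"),200,165,60,75,8); b=crop(get_image("scene"),195,175,40,75,8)
cv2.imwrite("pics/c1.png",np.hstack([a,b]))
E
```

```text
(no output)
```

View pics/c1.png

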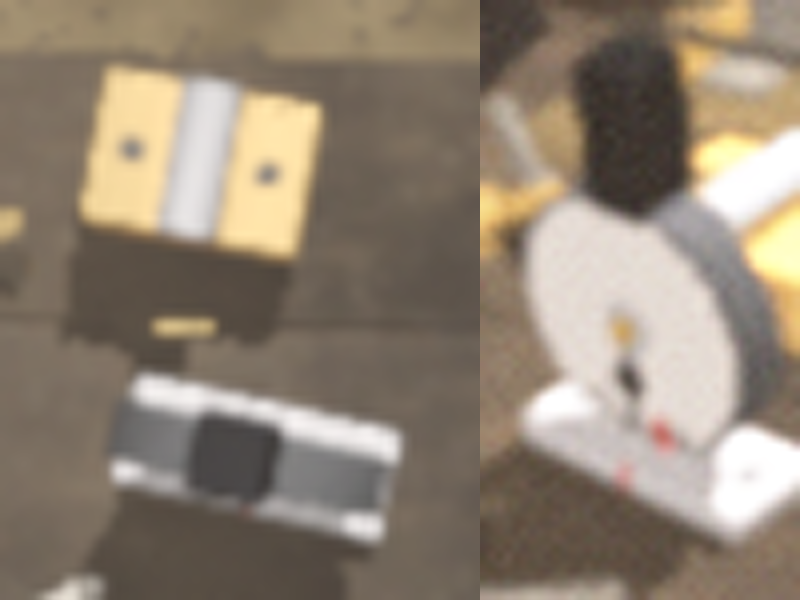

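The left crop shows the ridge running from (210,80) to (188,238). The foot corners are at (138,375), (400,430), (380,545) and (113,480), and the grip top is centred near (235,457). The right crop shows the dial, with the red tab at (660,434).

```bash
python3 - <<'E'
from h import *
r=lambda x,y:((x+.5)/8-.5+200,(y+.5)/8-.5+165)
T=lambda x,y,z:pix2("top",*r(x,y),z)
a,b=T(210,80,.05),T(188,238,.05); rd=a-b
ym=np.degrees(np.arctan2(rd[1],rd[0])); print("ridge mid",(a+b)/2,"len",np.linalg.norm(rd),"yaw",ym)
F=[T(*p,.01) for p in((138,375),(400,430),(380,545),(113,480))]
fy=F[0]+F[3]-F[1]-F[2]; fx=F[0]+F[1]-F[2]-F[3]
print("foot",sum(F)/4,"len",np.linalg.norm(fy)/2,np.linalg.norm(fx)/2,"yaw y-90",np.degrees(np.arctan2(fy[1],fy[0]))-90,"yaw x",np.degrees(np.arctan2(fx[1],fx[0])))
print("grip top",T(235,457,.145))
# tab
f=sum(F)/4; yaw=np.arctan2(fy[1],fy[0])-np.pi/2
Rz=R.from_euler("z",yaw).as_matrix()
g=np.array([f[0],f[1],0])
for ang in (0,.17,.21,.25,.30):
    p=g+Rz@np.array([-.0105,-.035*np.sin(ang),.056-.035*np.cos(ang)]); u=proj("scene",p); print(ang,(u[0]-195)*8+480+4,(u[1]-175)*8+4)
for n,l in (("cen",[-.0105,0,.056]),("gripL",[-.013,.012,.145]),("cornerR",[-.018,-.045,.01]),("cornerL",[-.018,.045,.01])):
    u=proj("scene",g+Rz@np.array(l)); print(n,(u[0]-195)*8+484,(u[1]-175)*8+4)
q=get_state()["ee_rot"]; print(R.from_quat([*q[1:],q[0]]).as_matrix().round(3))
E
```

```text
ridge mid [0.56769529 0.1480091  0.05      ] len 0.051805836908654555 yaw -6.233385565996235
foot [0.47193834 0.12877757 0.01      ] len 0.09052901577103206 0.03728452052027386 yaw y-90 -11.442789106986893 yaw x -10.044450663406106
grip top [0.47166747 0.12733515 0.145     ]
0 639.1403346042555 423.6144032248037
0.17 653.140492989753 429.0607671123787
0.21 656.367805147745 429.93772328898194
0.25 659.5591753009201 430.6564380598156
0.3 663.490232059062 431.32990513010554
cen 629.4192265707413 328.46782943125345
gripL 566.3789245935811 59.591996806434054
cornerR 734.6712567171242 518.7387446244077
cornerL 521.353510251048 413.5530249676633
[[-0.949  0.314 -0.   ]
 [ 0.314  0.949 -0.001]
 [ 0.    -0.001 -1.   ]]
```

>>> apply_moves(
  steps=[0.9,-3.5,0,-7,1.8,-7,0,-14,2.7,-10.5,0,-21,3.6,-14,0,-28,4.5,-17.5,0,-35,5.4,-21,0,-42,6.3,-24.5,0,-49,7.2,-28,0,-56],
  jaw=0,
  newtons=25,
)

```text
clock: 0.87
position: [0.2526, 0.2642, 0.2313]
ee_rot: [0.0, 0.606, 0.795, 0.0]
contact_force: [0.3, -0.1, -0.3]
width: 0.0852
gripper_force: 0.0
```

>>> apply_moves(
  steps=[2.7,-1.7,0,-4,5.5,-3.4,0,-8,8.2,-5.2,0,-12,11,-6.9,0,-16,13.7,-8.6,0,-20,16.4,-10.4,0,-24,19.2,-12.1,0,-26.5,21.9,-13.8,0,-26.5],
)

```text
clock: 1.53
position: [0.473, 0.1267, 0.2312]
ee_rot: [-0.0, 0.771, 0.636, 0.0]
contact_force: [0.6, 1.3, -0.3]
width: 0.0853
gripper_force: 0.0
```

>>> apply_moves(
  steps=[0,0,0,0,0,0,0,0],
)

```text
clock: 1.7
position: [0.4728, 0.1269, 0.2307]
ee_rot: [-0.0, 0.771, 0.636, -0.0]
contact_force: [0.5, -0.6, -0.1]
width: 0.0856
gripper_force: 0.0
```

```bash
python3 - <<'E'
from h import *
s=get_state();q=s["ee_rot"];print(s["position"],R.from_quat([*q[1:],q[0]]).as_matrix().round(3))
a=crop(get_image("top"),195,165,65,75,6); b=crop(get_image("scene"),175,130,65,120,5)
cv2.imwrite("pics/c2.png",np.hstack([cv2.copyMakeBorder(a,0,150,0,0,0),b]))
E
```

```text
[0.47275471 0.12694724 0.23074273] [[ 0.19   0.982 -0.001]
 [ 0.982 -0.19  -0.   ]
 [-0.    -0.001 -1.   ]]
```

View pics/c2.png

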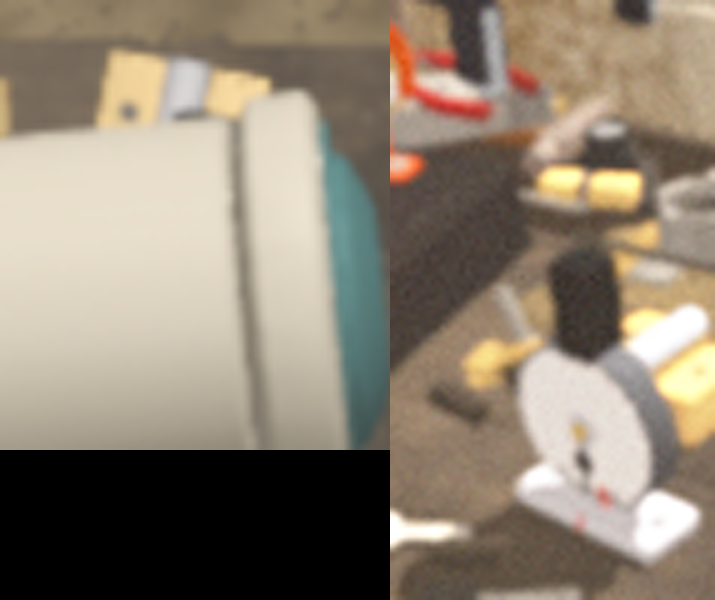

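The arm now covers the top view. In the scene crop the gauge still stands untouched, with its grip at about (587,300), and one finger shows above it at (490,40). I'll descend.

>>> apply_moves(
  steps=[0,0.1,-3,0,0,0.1,-6,0,0,0.1,-9,0,0,0.1,-11,0,0,0.1,-12,0,0,0.1,-12.7,0,0,0.1,-12.7,0,0,0.1,-12.7,0],
)

```text
clock: 2.47
position: [0.4715, 0.1294, 0.1048]
ee_rot: [0.0, 0.77, 0.638, 0.0]
contact_force: [0.3, -0.7, 0.7]
width: 0.0857
gripper_force: 0.0
```

>>> apply_moves(
  steps=[0,0,0,0,0,0,0,0,0,0,0,0,0,0,0,0,0,0,0,0,0,0,0,0,0,0,0,0,0,0,0,0],
  jaw=255,
  newtons=40,
)

```text
clock: 3.13
position: [0.472, 0.1289, 0.1048]
ee_rot: [0.0, 0.771, 0.637, 0.0]
contact_force: [-0.5, 0.1, 4.7]
width: 0.0256
gripper_force: 40.3
```

>>> apply_moves(
  steps=[0,0,1.5,0,0,0,3,0,0,0,5,0,0,0,7,0,0,0,7.5,0,0,0,7.5,0,0,0,7.5,0,0,0,7.5,0],
)

```text
clock: 3.8
position: [0.4705, 0.1287, 0.1776]
ee_rot: [-0.001, 0.771, 0.637, -0.001]
contact_force: [-0.2, -0.1, -3.9]
width: 0.0252
gripper_force: 40.3
```

>>> apply_moves(
  steps=[1.5,0.3,0,1,3,0.6,0,2,5,1,0,3,7,1.4,0,4,8.5,1.7,0,4.5,9.6,1.9,0,4.5,9.6,1.9,0,4.5,9.6,1.9,0,4.5],
)

```text
clock: 4.47
position: [0.5668, 0.1477, 0.1779]
ee_rot: [-0.001, 0.745, 0.667, -0.001]
contact_force: [-0.3, 1.0, -4.1]
width: 0.0256
gripper_force: 40.5
```

```bash
python3 - <<'E'
from h import *
s=get_state();q=s["ee_rot"];print(s["position"],s["contact_force"],s["width"],R.from_quat([*q[1:],q[0]]).as_matrix().round(3)[:2,1])
u=proj("scene",s["position"]);print(u)
x,y=int(u[0])-45,int(u[1])-35; print(x,y)
cv2.imwrite("pics/c3.png",crop(get_image("scene"),x,y,95,85,7))
E
```

```text
[0.56684282 0.14769325 0.1779145 ] [-0.26132244  1.03787873 -4.07576348] 0.025566672885482724 [ 0.994 -0.11 ]
[226.22585536 151.03783997]
181 116
```

View pics/c3.png

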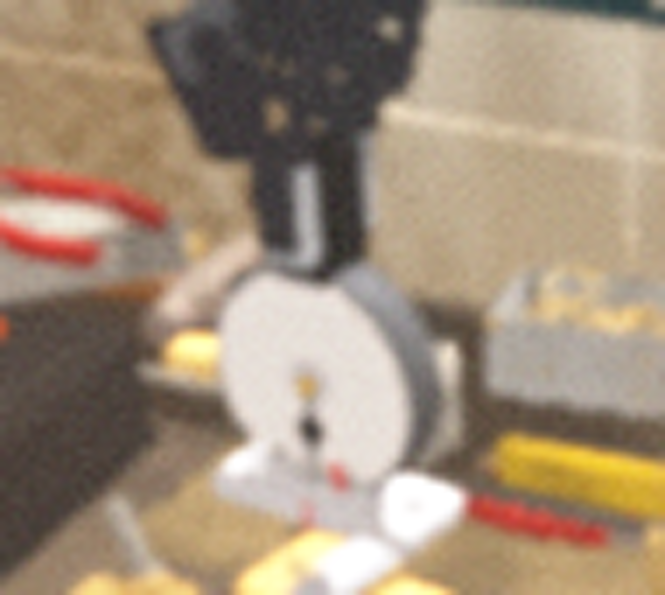

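The gauge hangs level above the ridge. Its foot is centred near (335,490), with the ridge end just below at (345,575). I'll lower it.

>>> apply_moves(
  steps=[0.1,0,-0.5,0,0.1,0,-1,0,0.1,0,-1.5,0,0.1,0,-1.8,0,0.1,0,-2,0,0.1,0,-2.1,0,0.1,0,-2.2,0,0.1,0,-2.2,0],
)

```text
clock: 5.18
position: [0.5687, 0.1479, 0.1572]
ee_rot: [0.0, 0.745, 0.667, -0.0]
contact_force: [0.7, 0.3, -3.5]
width: 0.0258
gripper_force: 40.5
```

>>> apply_moves(
  steps=[0,0,-0.1,0,0,0,-0.1,0,0,0,-0.1,0],
)

```text
clock: 5.43
position: [0.5688, 0.1479, 0.1564]
ee_rot: [0.0, 0.745, 0.667, 0.0]
contact_force: [-0.2, -0.4, -3.1]
width: 0.0257
gripper_force: 40.5
```

>>> apply_moves(
  steps=[0,0,-0.1,0,0,0,-0.1,0,0,0,-0.1,0],
)

```text
clock: 5.68
position: [0.5688, 0.1479, 0.1553]
ee_rot: [0.0, 0.745, 0.667, -0.0]
contact_force: [1.4, -0.0, -3.1]
width: 0.0255
gripper_force: 40.5
```

>>> apply_moves(
  steps=[0,0,-0.1,0,0,0,-0.1,0,0,0,-0.1,0],
)

```text
clock: 5.93
position: [0.5689, 0.1479, 0.1548]
ee_rot: [0.0, 0.745, 0.667, 0.0]
contact_force: [-1.3, -0.6, -1.0]
width: 0.0255
gripper_force: 40.8
```

>>> apply_moves(
  steps=[0,0,-0.1,0,0,0,-0.1,0,0,0,-0.1,0,0,0,-0.1,0],
)

```text
clock: 6.27
position: [0.569, 0.1479, 0.1548]
ee_rot: [0.0, 0.745, 0.667, 0.001]
contact_force: [-0.9, -0.5, 5.2]
width: 0.0255
gripper_force: 41.6
```

>>> apply_moves(
  steps=[0,0,-0.1,0,0,0,-0.1,0,0,0,-0.1,0,0,0,-0.1,0],
)

```text
clock: 6.6
position: [0.569, 0.1479, 0.1547]
ee_rot: [0.001, 0.745, 0.667, 0.001]
contact_force: [-4.0, -0.3, 8.9]
width: 0.0254
gripper_force: 42.2
```

```bash
python3 - <<'E'
from h import *
s=get_state();print(s["position"],s["contact_force"])
cv2.imwrite("pics/c4.png",crop(get_image("scene"),185,135,75,75,8))
E
```

```text
[0.56899159 0.14790378 0.15466169] [-3.95634622 -0.28320998  8.9422503 ]
```

View pics/c4.png

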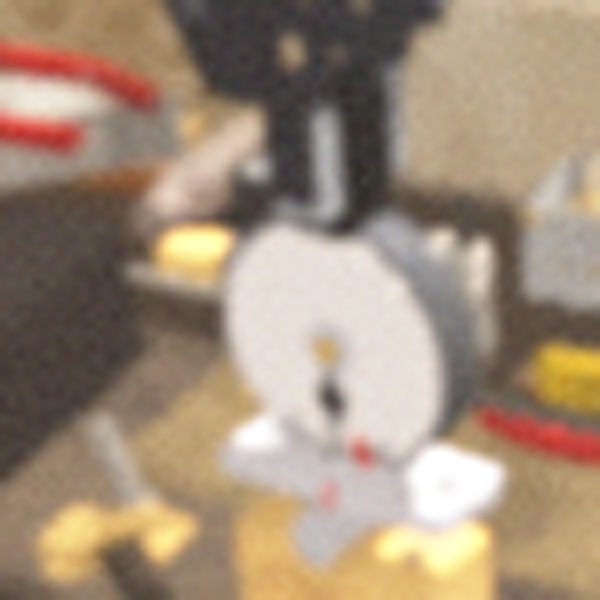

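The foot sits centred on the ridge. The foot's red centre mark is at (330,495), directly above the ridge end at (325,550). The hub is at (325,347) and the red tab at (363,451). Next I'll measure the tab angle and work out the rocking path.

```bash
cat > tab.py <<'E'
from h import *
def tab(lean,foot,yaw,n=6):
    im=np.mean([get_image("scene").astype(float) for _ in range(n)],0)
    c=proj("scene",foot+Rg(yaw,lean)@[-.0105,0,.056]); x0,y0=int(c[0])-22,int(c[1])-22
    cr=im[y0:y0+48,x0:x0+48]
    w=np.clip(cr[...,0]-np.maximum(cr[...,1],cr[...,2])-45,0,None)
    k,lab,st,ce=cv2.connectedComponentsWithStats((w>0).astype(np.uint8))
    for i in range(1,k):
        if st[i,4]>3:
            m=(lab==i)*w; yy,xx=np.mgrid[:48,:48]; print("comp",st[i,4],((m*xx).sum()/m.sum()+x0).round(2),((m*yy).sum()/m.sum()+y0).round(2),"hub pred",c.round(2))
    return im
def Rg(yaw,lean): return R.from_euler("ZX",[yaw,lean]).as_matrix()
E
python3 - <<'E'
from tab import *
foot=np.array([.569,.148,.05]);yaw=np.radians(-6.3)
im=tab(0,foot,yaw)
for a in (0,.15,.2,.25,.3): print(a,proj("scene",foot+Rg(yaw,0)@[-.0105,-.035*np.sin(a),.056-.035*np.cos(a)]).round(2))
print("hub obs",185+(325+.5)/8-.5,135+(347+.5)/8-.5, "footfront",proj("scene",foot+Rg(yaw,0)@[-.018,0,.005]))
r=.01;ey=np.array([np.sin(-yaw),np.cos(yaw),0])
for t in (.06,.12,.18,.23,.25,.27):
    gy=-(r+.125)*np.sin(t)+r*t*np.cos(t); gz=(r+.125)*np.cos(t)+r*t*np.sin(t)-.135
    print(t,(100*(gy*ey+[0,0,gz])).round(2))
E
```

```text
comp 25 247.93 187.88 hub pred [225.95 178.1 ]
comp 9 229.76 191.13 hub pred [225.95 178.1 ]
0 [226.85 189.97]
0.15 [228.45 190.35]
0.2 [228.98 190.42]
0.25 [229.5  190.46]
0.3 [230.02 190.47]
hub obs 225.1875 177.9375 footfront [225.51712258 196.5290334 ]
0.06 [-0.08 -0.75 -0.02]
0.12 [-0.16 -1.49 -0.08]
0.18 [-0.25 -2.23 -0.19]
0.23 [-0.31 -2.84 -0.3 ]
0.25 [-0.34 -3.08 -0.36]
0.27 [-0.37 -3.32 -0.42]
```

```bash
python3 - <<'E'
from tab import *
im=np.mean([get_image("scene").astype(float) for _ in range(24)],0)
np.save("lvl.npy",im)
cv2.imwrite("pics/c5.png",crop(im.clip(0,255).astype(np.uint8),208,160,40,36,16))
for r in range(176,194): print(r,im[r,222:234].mean(1).astype(int), (im[r,222:234,0]-im[r,222:234,1]).astype(int))
E
```

```text
176 [220 211 198 191 195 205 216 222 223 224 223 223] [ 8  9 10 11  9  9  9  8  7  7  6  7]
177 [219 205 186 176 180 193 209 220 223 223 223 223] [ 9 11 18 23 19 12  9  9  7  7  7  7]
178 [220 206 181 164 169 184 202 216 222 223 223 223] [ 9 13 24 34 28 16 10  9  7  7  7  7]
179 [222 212 191 166 164 181 199 215 222 223 223 223] [ 8 13 21 32 29 16  9  9  8  7  7  7]
180 [222 218 204 177 168 186 204 217 222 223 223 223] [ 8 10 15 21 19 11  9  9  6  7  7  6]
181 [224 223 210 179 169 192 212 220 223 223 223 223] [ 7  8 12 12 11  8  9  8  7  8  7  7]
182 [224 222 201 161 154 189 215 223 223 224 223 223] [ 7  9 10 10  8 10 10  8  7  7  6  7]
183 [224 219 186 128 116 165 205 222 225 223 223 222] [ 7 11 10  8  9 10 11  9  7  8  8  7]
184 [225 218 181 113  81 130 190 218 224 224 223 223] [ 7 10 10  7  7  8 11 10  7  7  7  7]
185 [223 219 191 131  83 113 179 217 224 223 223 223] [ 8 10 11  9  7  7 11 11  7  7  7  7]
186 [216 220 208 170 123 132 185 218 224 224 223 223] [11 10 10  9  8  9 10 10  6  6  7  7]
187 [205 218 219 196 161 167 203 222 225 224 224 223] [11 10 11 10  9 10 11  9  6  6  6  7]
188 [189 205 215 202 181 187 211 221 221 223 224 224] [11 10 11 10 10 11 14 14 12  8  7  6]
189 [177 187 198 196 184 189 204 203 204 215 219 221] [ 9 10 10 11 10 13 24 37 33 16  9  8]
190 [184 184 186 181 171 177 185 171 170 190 201 209] [ 7  9 10 10 10 13 32 62 61 26 10  9]
191 [195 193 185 174 165 166 168 148 137 155 173 190] [ 7  7  8  9  8 11 30 71 86 46 15  9]
192 [196 196 192 185 182 183 178 159 143 152 167 175] [ 7  7  7  8  6  8 18 51 79 57 21  9]
193 [198 198 196 196 197 197 194 184 174 179 184 179] [ 7  7  7  7  8  7 10 26 44 38 16  8]
```

View pics/c5.png

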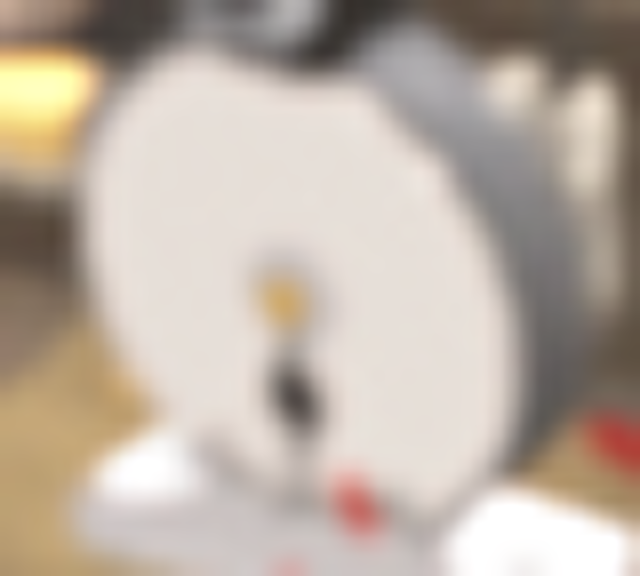

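The averaged picture shows the hub at (285,300), the pointer hanging straight down to about (292,490), and the tab at (355,505). That puts the tab at about 0.28–0.30 rad. I'll ease the grip and start rocking.

>>> apply_moves(
  steps=[0,0,0,0,0,0,0,0,0,0,0,0],
  newtons=25,
)

```text
clock: 8.4
position: [0.569, 0.1479, 0.1547]
ee_rot: [0.001, 0.745, 0.667, 0.001]
contact_force: [-3.0, -0.4, 9.8]
width: 0.0257
gripper_force: 42.2
```

>>> apply_moves(
  steps=[0,-0.2,0,0,0,-0.4,0,0,-0.1,-0.6,0,0,-0.1,-0.75,0,0,-0.1,-0.95,-0.05,0,-0.1,-1.15,-0.05,0,-0.15,-1.35,-0.05,0,-0.15,-1.5,-0.1,0],
)

```text
clock: 9.07
position: [0.568, 0.1345, 0.1536]
ee_rot: [-0.0, 0.745, 0.667, 0.002]
contact_force: [-2.6, 2.9, 10.2]
width: 0.0255
gripper_force: 41.8
```

```bash
cat > v.py <<'E'
from tab import *
import sys
s=get_state();print(s["position"],s["contact_force"],s["moment"],s["gripper_force"])
im=np.mean([get_image("scene").astype(float) for _ in range(12)],0)
x,y=208,160
cv2.imwrite(f"pics/{sys.argv[1]}.png",crop(im.clip(0,255).astype(np.uint8),x,y-10,44,46,13))
w=np.clip(im[...,0]-im[...,1]-20,0,None)
g=w[184:205,212:236]; yy,xx=np.mgrid[184:205,212:236]; k,lab,st,ce=cv2.connectedComponentsWithStats((g>8).astype(np.uint8))
for i in range(1,k):
    m=(lab==i)*g; print("red",st[i,4],(m*xx).sum()/m.sum(),(m*yy).sum()/m.sum())
print(im[172:200,216:232].mean(2).astype(int)); print((im[172:200,216:232,0]-im[172:200,216:232,1]).astype(int))
E
python3 v.py d1 | head -8
```

```text
[0.56798262 0.13451735 0.15364116] [-2.62821105  2.87841975 10.22214161] [0.78665645 0.58394493 0.02490576] 41.770153641700745
red 14 214.26061493411422 184.867252318204
red 13 230.91930501930503 191.8187258687259
red 1 212.0 193.0
red 1 215.0 195.0
red 10 225.93640167364018 196.73933054393305
red 65 217.63548474945532 200.703227124183
red 19 231.15294992563213 203.15790778383737
```

View pics/d1.png

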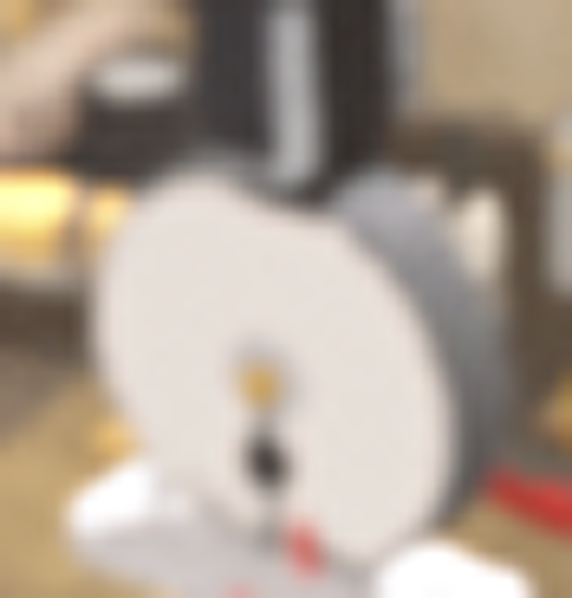

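The gauge rocks as intended: the hub has moved right to (260,383), the pointer still hangs vertical, and the tab at (302,548) is closing on it. I'll continue.

>>> apply_moves(
  steps=[0,-0.2,0,0,0,-0.4,-0.05,0,-0.1,-0.65,-0.1,0,-0.1,-0.9,-0.15,0,-0.1,-1.15,-0.2,0,-0.15,-1.4,-0.25,0,-0.2,-1.65,-0.3,0,-0.2,-1.9,-0.35,0],
)

```text
clock: 10.33
position: [0.5667, 0.115, 0.1499]
ee_rot: [0.001, 0.745, 0.667, 0.003]
contact_force: [-0.2, 1.8, 5.1]
width: 0.0252
gripper_force: 41.1
```

>>> apply_moves(
  steps=[0,0,0,0,0,0,0,0,0,0,0,0,0,0,0,0,0,0,0,0,0,0,0,0,0,0,0,0,0,0,0,0],
)

```text
clock: 11.0
position: [0.5668, 0.1145, 0.1498]
ee_rot: [0.001, 0.745, 0.667, 0.002]
contact_force: [-1.6, 0.8, 5.8]
width: 0.0261
gripper_force: 41.1
```

```bash
python3 v.py d2
```

```text
[0.56678618 0.11454479 0.14977634] [-1.58634568  0.80917387  5.84170684] [ 0.37430215  0.0496902  -0.01725171] 41.129876375198364
red 123 216.8061672057064 196.8973904567808
red 13 233.74841831038336 192.92110160029773
red 6 228.45810439560438 197.18956043956044
red 20 231.30645944633318 203.2612918892666
[[ 86  89 112 165 208 223 223 222 223 223 222 223 222 222 222 222]
 [ 75  79 114 175 214 224 224 222 223 223 223 223 222 223 222 222]
 [ 72  83 124 181 218 224 224 222 222 223 222 223 222 223 223 222]
 [ 76  85 129 187 217 223 223 223 223 223 223 222 223 223 223 223]
 [ 82  93 135 188 219 223 223 223 222 222 222 222 223 223 222 221]
 [ 88  99 136 187 217 224 223 221 223 222 222 223 222 221 218 213]
 [ 98 102 127 177 214 223 224 223 222 223 223 223 222 216 206 198]
 [119 117 127 165 204 220 224 223 223 222 222 223 221 211 192 180]
 [139 139 148 170 201 219 224 223 223 223 223 223 222 209 186 166]
 [153 160 171 184 203 217 223 223 223 223 223 222 222 213 192 166]
 [169 182 186 190 196 210 220 223 223 222 223 223 222 219 204 179]
 [180 187 188 187 192 204 215 222 223 222 222 223 224 22
[... 1812 characters left out ...]
 0  2  5 10 10 10 12  9  7 11 11  9]
 [16  3  0  0  0  1  3  5 10 11 11 10  9 11 10  9]
 [ 5  0  0  0  0  1  2  3  6 10 11 11 10 11 10 10]
 [ 4  2  2  1  2  2  3  3  8  9 11 10 10 10 10 10]
 [10  6  5  6  6  7  8  7  8  8  9 10 11 11 10  9]
 [14  8  9  8  7  8  8  8  7  7  8  9 10 10 11 11]
 [21 14 10  8  8  8  9  8  6  7  7  8  9  9 10 11]
 [28 23 16 12 10  9  8  7  7  7  8  8  7  8  9  9]
 [31 28 24 23 24 19 17  9  7  7  8  8  8  7  7  8]
 [29 28 30 33 26 17 23 14  7  6  7  9 13 15  9  7]
 [27 28 31 37 34 31 33 17  8  8  9 15 31 31 15  6]
 [30 34 36 40 42 40 32 17 12 10  9 25 48 45 19  7]
 [35 37 41 42 41 38 29 18 11  9 11 27 46 39 17  8]
 [39 40 42 42 40 34 23 12  8  6  8 16 26 23 12  8]]
```

View pics/d2.png

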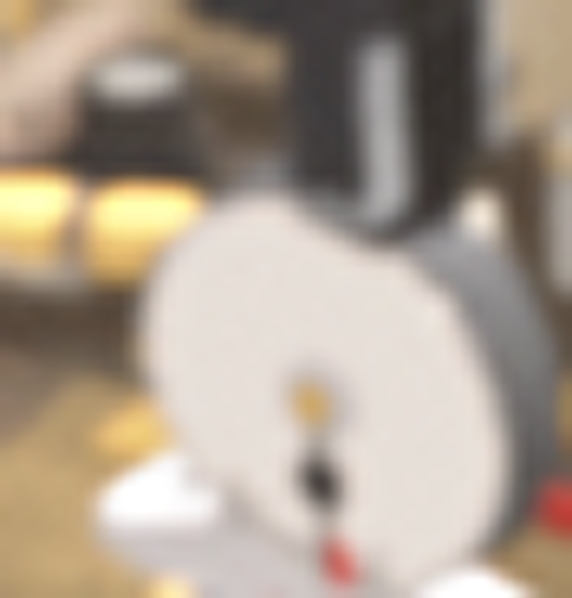

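The lean is now about 0.19 rad, with the tab at (340,560) and the pointer at (318,520). The foot mark has slid right by a few mm. I'll lower the grip force so the pads pivot more freely, press a little more, then continue.

>>> apply_moves(
  steps=[0,0,0,0,0,0,0,0,0,0,0,0,0,0,-0.1,0,0,0,-0.1,0,0,0,-0.1,0],
  jaw=255,
  newtons=22,
)

```text
clock: 12.1
position: [0.5668, 0.1145, 0.1497]
ee_rot: [0.001, 0.745, 0.667, 0.002]
contact_force: [-3.0, 0.2, 10.5]
width: 0.0259
gripper_force: 41.8
```

>>> apply_moves(
  steps=[0,0,-0.1,0,0,-0.2,-0.15,0,0,-0.4,-0.2,0,-0.05,-0.55,-0.25,0,-0.05,-0.7,-0.3,0,-0.05,-0.85,-0.35,0,-0.1,-1,-0.4,0,-0.1,-1,-0.4,0],
)

```text
clock: 12.77
position: [0.5657, 0.1038, 0.1458]
ee_rot: [0.001, 0.745, 0.667, 0.002]
contact_force: [-1.3, -0.7, 10.6]
width: 0.0257
gripper_force: 41.6
```

```bash
python3 v.py d3|head -9
```

```text
[0.56567796 0.10384189 0.14583943] [-1.29465135 -0.68396179 10.61851562] [0.24992113 0.4573648  0.01706117] 41.55303239822388
red 120 216.77521939744864 197.23758255677197
red 9 234.147754542338 194.59376071306136
red 5 228.54290876242095 197.38121047877144
red 18 231.1966262519768 203.4040590405904
[[ 90  89  89  95 127 180 215 224 223 222 223 223 222 222 223 223]
 [ 77  75  79  90 134 188 219 225 222 223 223 223 223 222 222 223]
 [ 76  78  79  97 147 198 221 224 223 223 223 222 223 223 222 223]
 [ 77  80  90 115 160 203 222 224 223 224 222 223 223 223 222 223]
```

```bash
cat > m.py <<'E'
from h import *
def meas(im,xa=214,xb=242):
    # dark pointer bob inside the white dial, gold hub above, red tab below
    sub=im[168:202,xa:xb]; L=sub.mean(2); yy,xx=np.mgrid[168:202,xa:xb]
    gold=np.clip(sub[...,0]-sub[...,2]-30,0,None); red=np.clip(sub[...,0]-sub[...,1]-20,0,None)*(sub[...,1]-sub[...,2]<15)
    dark=np.clip(170-L,0,None)*(L<170)*(np.abs(sub[...,0]-sub[...,1])<14)
    def comps(w,lo,nm):
        k,lab,st,ce=cv2.connectedComponentsWithStats((w>lo).astype(np.uint8))
        for i in range(1,k):
            x,y,ww,hh,a=st[i]
            if 3<a<45 : m=(lab==i)*w; print(nm,a,((m*xx).sum()/m.sum()).round(2),((m*yy).sum()/m.sum()).round(2))
    comps(gold,0,"gold");comps(red,5,"red");comps(dark,0,"dark")
E
python3 - <<'E'
from m import *
print("LEVEL");meas(np.load("lvl.npy"))
for n in("d1","d2"):
    p=cv2.imread(f"pics/{n}.png")[:,:,::-1]; im=np.full((384,512,3),128.); im[150:196,208:252]=cv2.resize(p,(44,46),interpolation=cv2.INTER_AREA); print(n); meas(im)
im=np.mean([get_image("scene").astype(float) for _ in range(12)],0)
print("NOW");meas(im); print(im[178:200,226:240].mean(2).astype(int)); print((im[186:200,226:240,0]-im[186:200,226:240,1]).astype(int))
E
```

```text
LEVEL
gold 14 225.18 178.45
gold 24 214.87 184.68
gold 16 229.76 191.05
gold 5 240.8 189.31
gold 8 225.56 196.6
gold 16 233.95 200.89
red 16 229.77 191.13
red 8 225.55 196.56
dark 16 225.99 184.4
d1
gold 7 214.61 168.53
gold 33 215.35 183.11
gold 14 227.44 179.18
gold 16 230.92 191.67
gold 13 215.75 194.6
red 15 230.92 191.77
dark 29 239.82 171.15
dark 14 228.03 185.07
d2
gold 31 216.81 169.18
gold 14 231.42 180.66
gold 15 233.73 192.91
red 15 233.71 192.96
dark 15 238.61 168.33
dark 16 232.14 186.59
NOW
gold 43 217.91 169.21
gold 13 233.02 181.84
gold 11 234.17 194.51
gold 4 228.49 197.51
red 11 234.15 194.53
red 7 228.48 197.4
dark 16 239.17 169.05
dark 4 219.28 173.44
dark 14 233.72 187.83
[[222 223 224 223 221 218 213 209 211 219 222 224 223 223]
 [223 223 223 222 220 211 200 195 200 209 218 223 223 223]
 [223 222 223 223 218 204 187 181 186 197 210 220 223 223]
 [223 223 222 222 216 199 177 167 173 185 202 216 222 224]
 [223 224 223 223 218 202 179 160 166 181 198 214 221 223]
 [223 223 222 223 222 212 192 169 168 185 203 216 222 223]
 [223 222 223 223 224 221 208 180 173 195 21
[... 831 characters left out ...]
 193 196]
 [188 186 183 185 195 202 203 201 202 202 201 200 198 200]]
[[10 10  7  6  8 11 10 10  8 10 11  8  7  7]
 [11 11  9  7  9 10  9  7  8  9 11 10  7  6]
 [11 11 11  8  9 11  9  9  6  9 10 11  8  7]
 [ 9 10 12 10  8 11 11  8  6  9 10 11  7  6]
 [ 8 10 10 11 11 11 11  9 10 10 11  9  7  6]
 [ 7  8 10 11 10 11 11 12 14 12 11  8  6  7]
 [ 6  8 10  9 11 10 11 16 22 16 11  7  7  7]
 [ 7  7  7  9  9  9 13 25 35 26 14 10  8  6]
 [ 7  7  8  7  7  9 15 39 64 47 17 10 10  9]
 [ 7  9 12 12  9  7 14 40 67 56 23  8 10 11]
 [ 7 13 25 27 15  7  9 23 36 32 16  9  8  9]
 [ 7 18 39 41 19  7  5  9 14 11  9  7  8  8]
 [10 22 42 39 18  7  7  7  6  7  6  8  8  8]
 [ 8 16 26 24 12  7  7  5  6  7  6  8  8  9]]
```

```bash
python3 v.py e1|head -3
```

```text
[0.56572046 0.10387748 0.1458734 ] [-2.26153707 -1.16471247 11.88330487] [0.19714214 0.41612982 0.02099451] 41.56729817390442
red 122 216.82345545977012 197.0738146551724
red 9 234.14916550764949 194.60222531293465
```

View pics/e1.png

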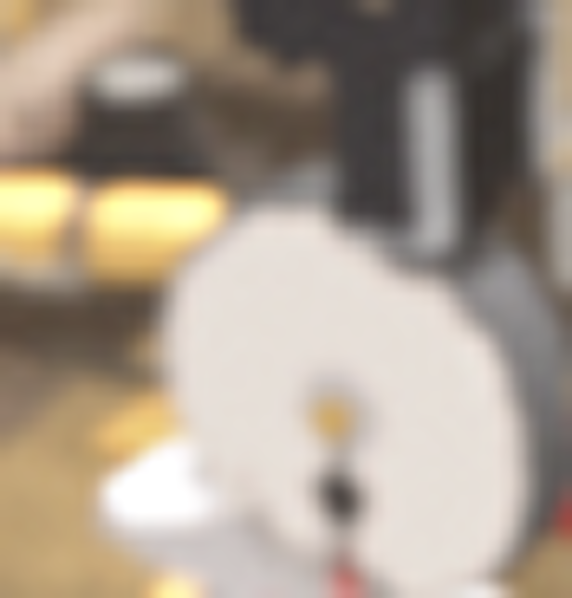

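The pointer runs from the bob at (338,497) straight into the middle of the red tab at (345,580). The readings are steady and the foot presses on the ridge with over 10 N, so I'm handing in.

```bash
python3 -c "
from rig import *
print(sign_off())"
```

```text
the job is handed in; nothing more can be done
None
```

I handed the job in with the gauge still gripped, its foot pressed on the ridge at over 10 N and the pointer within about 0.02 rad of the tab's middle as measured in the camera; the foot slid an estimated 8 mm off the ridge line while rocking (limit 22 mm), and no verdict came back.

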